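# Prove the safety trip, then hold the sprung tray gate at the pointer

### The job

Before the backlit tile tray is opened, prove its safety trip: press the red test button so that the yellow-knobbed lever drops, then lift the lever back up until it stays up by itself with your fingers off it. Only then take the brass knob of the sprung wooden gate over the tray, raise the gate until it is in line with the orange pointer beside it, and finish still holding it steady there, without letting go. Do not shift the pointer or the jar, dish, float and nipper.

Things in the scene. Friction and masses are not known exactly. Their poses are not given: they have to be found in the camera images.
- trip: Grey trip box fixed to the shelf, 90 mm (x) by 160 mm (y). Origin under it at shelf level; x points away from the button-and-lever front, z up. Its part at y -80..+20 mm is 70 mm high and carries the red button; its part at y +20..+80 mm is 40 mm high and carries the lever.
- test_top (a point): Centre of the top face of the red test button, 30 mm across, 94 mm above the shelf, at x -34, y -35 mm of the trip box. Pressed straight down; 7 mm travel, about 1.5 N to start and 5 N fully down; springs back. It trips the lever at about 4 mm.
- test (a joint): Test button travel in m: 0 out, 0.007 fully in.
- trip_lever (a joint): Trip lever angle in rad: 0 up (leaning 0.20 rad back past upright, resting on its stop by its own weight), 1.72 dropped (about level, pointing to -x of the trip box). Pressing the button tips it over and it then falls by its weight; lifted back past upright (below 0.20) it falls the rest of the way to 0 and stays. Turns easily, lever weighs 70 g.
- lever_knob (a point): Centre of the lever's yellow barrel knob: a cylinder 20 mm across and 24 mm long, its length along the trip box's y (grip it across its two flat ends, from above). 65 mm from the lever's hinge; the shank is 10 mm thick. When dropped it is 40 mm in front of the box, about 61 mm above the shelf, with free space all round.
- lever_hinge (a point): Hinge point of the trip lever, fixed, at x -20, y +45, z 58 mm of the trip box; hinge axis along the box's y. From it, at joint value q, the knob lies 65*sin(0.20-q) mm along the box's x and 65*cos(0.20-q) mm up.
- tray: Dark wooden backlit tray with coloured tiles, fixed to the shelf, 170 mm (x) by 200 mm (y) by 60 mm high. Origin under its centre at shelf level; x points from the gate's knob side to its hinge side, z up. The gate lies on top of it.
- lid (a joint): Angle of the light wooden gate (170 by 200 by 12 mm, 280 to 455 g, hinged on the tray's far +x edge) in rad: 0 shut (level), grows as its knob side rises, at most 1.4. A spring pulls it shut: lifting at the knob takes about 3 N at first and, at 1 rad, about 5 N square to the gate (9 N if pulled straight up); let go, it falls shut.
- lid_knob (a point): Centre of the gate's brass barrel knob: a cylinder 26 mm across and 26 mm long, its length along the tray's y (grip it across its two flat ends, from above; it can turn between the fingers as the gate rises). It stands out 35 mm from the gate's edge on a 12 mm neck, 205 mm from the hinge axis, 66 mm above the shelf when shut. The point's axes turn with the gate; x points towards the hinge.
- lid_hinge (a point): Middle of the gate's hinge line, fixed, at x +85, y 0, z 66 mm of the tray; hinge axis along the tray's y. From it, at gate angle q, the knob lies -205*cos(q) mm along the tray's x and 205*sin(q) mm up.
- mark (a joint): Angle of the brass pointer with the orange end, in rad, about the same hinge line and measured the same way as the gate: the gate is at the mark when joint lid equals joint mark. Set between 0.45 and 1.0, held by stiff friction (1 N m). It stands 12 mm outside the tray's -y side and is 6 mm thick, beside a brass arc of 135 mm radius.
- mark_tip (a point): Outer end of the pointer, 190 mm from the hinge line. Its orange end is 60 mm long and 26 mm wide, so its width shows the allowed band. The point's axes turn with the pointer; x points towards the hinge.
- jar: Bystander: squat cobalt glass jar with cork, 80 mm across, 76 mm high; origin at the centre of its underside.
- dish: Bystander: white ceramic palette dish, 110 mm across, 24 mm high; origin at the centre of its underside.
- float: Bystander: grey rubber grout float with wooden handle, 200 by 80 by 67 mm high; origin at the centre of its underside.
- nipper: Bystander: brass tile nipper lying flat, about 190 mm long and 16 mm high; origin under its pivot.
Not all that is in view belongs to the job. Of the things shaped like the trip, the grey one is meant.

How it is judged:
By the outcome, as a careful person would: the job done as asked, in the order asked, and still so for the second after the job is handed in, while the arm keeps its last pose, push and grip.
It also fails if it takes over 64 s, if anything falls off the work surface, if the arm or the gripper's body presses on something with over 40 N, if the wrist force passes 120 N, or if a joint passes its speed limit or range.

### The arm

A 6-joint arm with a two-finger parallel gripper is mounted at the origin on the work surface. World frame = base frame: x ahead of the robot, y to its left, z up, the work surface at z = 0. Lengths are in m, angles in rad, forces in N, time in s.
With the tool pointing down it reaches from about 0.375 to 0.9 m from the base axis. Payload 3.1 kg.
Tool frame: the origin (TCP) lies at the centre of the arm's flange, where the gripper is bolted on; the fingertips stand 173 mm ahead of it and the grasp point (between the pads) lies 155 mm ahead of it (tip_extent is the distance from the TCP to the fingertips, in m); z points along the fingers, y is the direction in which the jaws open and shut (so a half turn about z gives the same grasp; the last joint's range is limited). The gripper opens to 85 mm and grips with 20 to 120 N. Pads are 22 mm wide; open, the fingers measure 114 mm over their backs; the gripper's body (76 mm by 85 mm) begins 54 mm behind the grasp point. The pads swing forward as they close: fully open they stand 13 mm farther back than shut.
Start: joints at [-1.395, 0.527, 1.433, -0, 1.181, -0.178], TCP at [0.217, -0.586, 0.405] pointing down, gripper open.
Joint ranges: [-3.08, 3.08], [-0.75, 2.2], [0.22, 2.44], [-1.43, 4.57], [0, 2.65], [-2.85, 2.85]. Speed limits (rad/s): [2.79, 2.79, 3.14, 3.14, 3.14, 3.14].

### API

Orientations are given as a unit quaternion [x, y, z, w].
In Python, from station import sense, snapshot, sign_off, tip_extent gives the robot as it stands. The module is installed in compiled form; this text tells all that it offers.
- The arm moves only by the tool servo_tool, never from a script. Its argument "rows" is a list of rows, each a list of 3 entries, a list of its own where there are three numbers: the shift along the tool's x, y, z in mm, then the turn about the tool's z in degrees, then the opening, from -1 (shut) to 1 (fully open), so that 0 is half open. A call has 1 to 8 rows; each row is the pose to reach, as a shift and turn from the pose measured when the call began, along the tool's axes at that moment; what a row does not reach only later rows make up. A row lasts 1/10 s, in which the tool goes at most 50 mm and 8.59 degrees, less where a joint would pass 70% of its speed; a pose out of reach is approached as far as the arm can. A call with a gripper value outside its range is refused whole. The fingers move at their own pace and stop on an object; "force" is the grip in N (left out, the last holds). Time passes only in rows, so rows that repeat a pose let the fingers close. It gives the time, the measured TCP pose, the force and the opening at its end, in the units of the state.
- sense(): the state, without advancing time (a new reading comes with each control period).
- snapshot(name): name is "scene" or "top" or "wrist"; returns a dict with "image" (480x640x3 uint8, blue, green, red), "z_map" (480x640 float32, m along the optical axis (not along the pixel's ray), 0 where there is no reading), "vertical_fov" (degrees; the focal length in pixels is half the picture's height over the tangent of half this angle, whatever the lens; pixels are square), "cx", "cy" (the principal point, pixels), "k1" (the pictures are not rectified: a ray, as slopes to the right and down, at radius r is drawn at 1 + k1 r^2 times it, then the intrinsics apply), "cam_to_world" (4x4, takes a point from camera to world coordinates). Camera axes: x right, y down, z forward; pixel columns grow to the right and rows downward; lengths in m; the calibration is good to about 2 mm. A picture is of the moment at which its call begins.
- sign_off(): hands the job in, once; it reports no verdict.
The state is a dict: "t": time; "q": joint angles; "qd": joint speeds; "tau": joint torques, N m; "tcp_pos": TCP position; "tool_rot": TCP orientation; "force": force on the tool from outside, world axes, zero at the start; "ft_torque": the same for the moment, N m; "finger_gap": opening from 0.0 (shut) to 1.0 (fully open).
Only numpy, scipy, OpenCV 4.12 (cv2) and the standard library are available. Lean on these libraries where they do the work, as an engineer would, in place of code of your own. Each camera call takes 0.05 s, during which the arm holds its last target. There are 200 camera calls.

## Working session

There is one attempt and no reset: what is moved stays moved. The work goes in short steps, Python scripts to look and compute and a tool call to move; the robot and the scene stay as the last step left them, time stands still between calls to the robot, and variables do not carry over. Pictures are saved under pics/ and viewed, about 8 in all and at most 12, crops included, and the job is handed in when it is done.

Besides the shell and the picture viewer there is one more tool, called after "Request:" by a JSON object that holds its "api" and its "payload". servo_tool: Moves the arm, as the interface text tells. Its arguments: {"type":"object","properties":{"rows":{"type":"array"},"force":{"type":"number"}},"required":["rows"]}

```bash
mkdir -p pics
cat > h.py <<'E'
import numpy as np, cv2
from station import sense, snapshot, sign_off, tip_extent
from scipy.spatial.transform import Rotation as R
def cloud(s):
    "world point of each pixel from z_map"
    h,w=s["z_map"].shape; f=h/2/np.tan(np.radians(s["vertical_fov"])/2)
    K=np.array([[f,0,s["cx"]],[0,f,s["cy"]],[0,0,1.]])
    v,u=np.mgrid[:h,:w]
    p=cv2.undistortPoints(np.stack([u,v],-1).reshape(-1,1,2).astype(np.float64),K,np.array([s["k1"],0,0,0.])).reshape(h,w,2)
    d=np.concatenate([p,np.ones((h,w,1))],-1)
    T=np.array(s["cam_to_world"])
    return (d*s["z_map"][...,None])@T[:3,:3].T+T[:3,3], d@T[:3,:3].T, T[:3,3]
def onplane(ray,o,z): return o+ray*((z-o[2])/ray[...,2:3])
E
python3 - <<'E'
from h import *
st=sense(); print(st)
for n in("scene","top"):
    s=snapshot(n); cv2.imwrite(f"pics/{n}0.png",s["image"]); np.save(f"{n}0.npy",s,allow_pickle=True)
    print(n,s["vertical_fov"],s["k1"],np.round(s["cam_to_world"],3).tolist(),(s["z_map"]>0).mean())
E
```

```text
{'t': 0.0, 'q': array([-1.39449295e+00,  5.28466501e-01,  1.43392392e+00, -2.37756317e-05,
        1.18141485e+00, -1.78520214e-01]), 'qd': array([-2.12886447e-04, -4.07598414e-05,  6.71853671e-04,  3.88881074e-04,
       -4.71666597e-04, -9.33768714e-04]), 'tau': array([-1.00737849e-03, -4.42352915e+01, -1.78022969e+01, -3.52300585e-04,
        8.50008189e-03, -1.08860718e-05]), 'tcp_pos': array([ 0.21709049, -0.58570717,  0.40372613]), 'tool_rot': array([ 9.84302361e-01,  1.76486932e-01, -9.76668350e-06, -1.10631783e-03]), 'force': array([ 0.73098037, -0.07347242,  0.2907901 ]), 'ft_torque': array([ 0.00443313, -0.01426326,  0.00188436]), 'finger_gap': 0.9996527075770006}
scene 51.511201883241526 -0.11323074558992006 [[0.742, 0.342, -0.577, 1.264], [0.67, -0.384, 0.635, -0.759], [-0.005, -0.858, -0.514, 0.732], [0.0, 0.0, 0.0, 1.0]] 0.973203125
top 50.803070657119754 -0.05072566098332916 [[-0.006, -0.985, 0.175, 0.322], [-1.0, 0.004, -0.014, 0.021], [0.013, -0.175, -0.985, 1.514], [0.0, 0.0, 0.0, 1.0]] 0.996064453125
```

View pics/scene0.png

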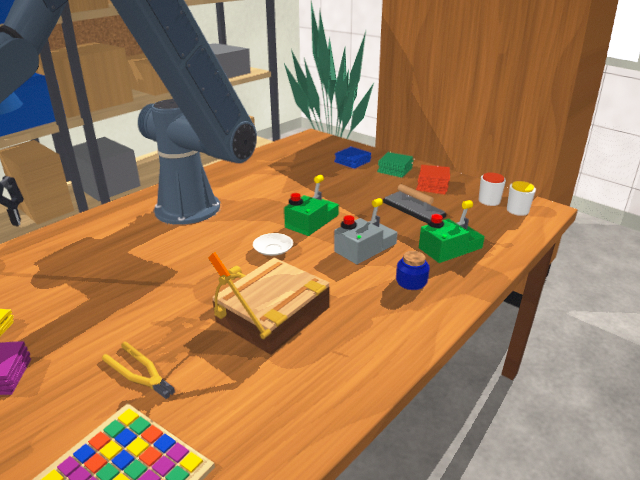

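View pics/top0.png

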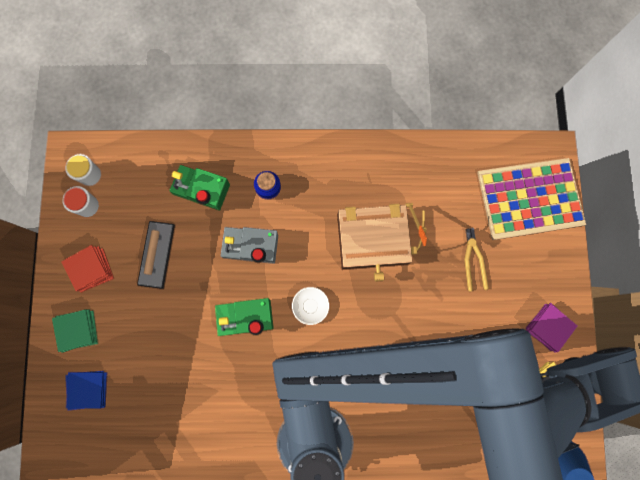

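The top view shows the grey trip near (250,244), with its red button at (258,254) and yellow knob at (228,240). The tray is at (376,237), with the brass knob at (379,275) and the orange pointer end at (421,238). Next I'll measure these.

```bash
cat > m.py <<'E'
from h import *
def blob(img,P,box,lo,hi,zr):
    hsv=cv2.cvtColor(img,cv2.COLOR_BGR2HSV); m=cv2.inRange(hsv,lo,hi)>0
    k=np.zeros_like(m); k[box[1]:box[3],box[0]:box[2]]=1
    m&=k&(P[...,2]>zr[0])&(P[...,2]<zr[1]); return m
E
python3 - <<'E'
from m import *
B={"top":dict(btn=(245,243,270,266),knob=(215,228,245,250),lidk=(368,258,390,285),org=(405,205,435,250),trip=(212,220,285,270),gate=(330,195,420,275)),
"scene":dict(btn=(338,212,358,230),knob=(368,194,386,212),lidk=(230,240,280,290),org=(200,245,235,280),trip=(325,210,400,265),gate=(205,250,335,350))}
for n in B:
    s=np.load(f"{n}0.npy",allow_pickle=True).item(); P,_,_=cloud(s); im=s["image"]
    C=dict(btn=((0,150,60),(8,255,255),(.06,.12)),knob=((20,120,80),(35,255,255),(.05,.15)),lidk=((12,90,50),(35,255,255),(.04,.1)),org=((5,170,120),(16,255,255),(.08,.35)),
      trip=((0,0,60),(179,70,230),(.03,.08)),gate=((5,40,80),(25,190,255),(.062,.08)))
    for k,b in B[n].items():
        m=blob(im,P,b,*C[k]); p=P[m]
        if len(p)<3: print(n,k,len(p)); continue
        print(n,k,len(p),"med",np.round(np.median(p,0),4),"min",np.round(np.percentile(p,3,axis=0),4),"max",np.round(np.percentile(p,97,axis=0),4))
        if k=="btn":
            t=p[p[:,2]>.085]; print("  top",np.round(t.mean(0),4),len(t))
        if k in("gate",):
            r=cv2.minAreaRect((p[:,:2]*1000).astype(np.float32)); print("  rect",r)
        if k=="trip":
            for a,c in((.03,.05),(.06,.08)):
                t=p[(p[:,2]>a)&(p[:,2]<c)]
                if len(t)>3: print("  ",a,cv2.minAreaRect((t[:,:2]*1000).astype(np.float32)),np.median(t[:,2]))
        if k=="org":
            c=p.mean(0);u,S,v=np.linalg.svd(p-c); print("  dir",v[0])
E
```

```text
top btn 100 med [0.5348 0.1611 0.093 ] min [0.521  0.1473 0.0739] max [0.5518 0.175  0.099 ]
  top [0.5337 0.1604 0.0937] 87
top knob 60 med [0.5693 0.2363 0.1287] min [0.5609 0.2256 0.1222] max [0.5783 0.2479 0.1345]
top lidk 284 med [ 0.5077 -0.1846  0.0716] min [ 0.4609 -0.2145  0.0611] max [ 0.5248 -0.1585  0.0812]
top org 98 med [ 0.5691 -0.29    0.1849] min [ 0.5448 -0.2965  0.1561] max [ 0.5979 -0.2872  0.2077]
  dir [-0.6653462  -0.04077902  0.74542036]
top trip 1429 med [0.5716 0.1902 0.0676] min [0.5265 0.1147 0.0353] max [0.6157 0.2672 0.0751]
   0.03 ((572.07275390625, 191.69281005859375), (160.85446166992188, 90.65345001220703), 83.37580871582031) 0.03968423639868357
   0.06 ((569.7939453125, 183.08853149414062), (142.24356079101562, 95.181884765625), 83.7458724975586) 0.0701155630603244
top gate 4069 med [ 0.5889 -0.1798  0.0722] min [ 0.5077 -0.2752  0.0659] max [ 0.6734 -0.0835  0.0782]
  rect ((580.4921875, -188.04681396484375), (205.76889038085938, 220.05731201171875), 3.953150749206543)
scene btn 86 med [0.5385 0.1563 0.0936] min [0.5225 0.1461 0.0821] max [0.548  
[... 267 characters left out ...]
 0.5698 -0.2923  0.1851] min [ 0.5473 -0.2949  0.1674] max [ 0.5924 -0.2869  0.2068]
  dir [ 0.78619574  0.06504997 -0.61454435]
scene trip 1397 med [0.5885 0.1552 0.062 ] min [0.5293 0.1094 0.032 ] max [0.6198 0.2592 0.0734]
   0.03 ((578.5184326171875, 188.9654998779297), (164.2742156982422, 89.91531372070312), 79.64604187011719) 0.040410153708339114
   0.06 ((572.6098022460938, 181.73226928710938), (146.5423583984375, 91.59757232666016), 86.12239837646484) 0.07066729836276797
scene gate 4069 med [ 0.596  -0.1839  0.0727] min [ 0.5119 -0.2772  0.0656] max [ 0.6778 -0.0844  0.0758]
  rect ((574.6959228515625, -188.65298461914062), (218.18594360351562, 222.71705627441406), 4.653374195098877)
```

Both views agree. The trip is at about (0.572, 0.191) with yaw about −6.6°, and the tray's yaw is about +4°. I'll move over the button, turning to line up with the trip and closing the fingers on the way.

Request:
{"api": "servo_tool", "payload": {"rows": [[[556,-590,20],26.9,-1],[[556,-590,20],26.9,-1],[[556,-590,20],26.9,-1],[[556,-590,20],26.9,-1],[[556,-590,20],26.9,-1],[[556,-590,20],26.9,-1],[[556,-590,20],26.9,-1],[[556,-590,20],26.9,-1]], "force": 30}}

```text
t: 0.9
tcp_pos: [0.3734, -0.2159, 0.3949]
tool_rot: [0.998, -0.058, -0.0, -0.001]
force: [1.2, -0.6, 0.3]
finger_gap: 0.0
```

```bash
cat >> h.py <<'E'
def rel(target, yaw_deg=None, st=None):
    "tool-axes shift (mm) and turn (deg) from the present pose to a TCP target, tool-x heading yaw"
    st=st or sense(); M=R.from_quat(st["tool_rot"]).as_matrix()
    d=M.T@(np.array(target)-st["tcp_pos"])*1000
    y=np.degrees(np.arctan2(M[1,0],M[0,0])); t=0 if yaw_deg is None else (y-yaw_deg+180)%360-180
    print("t %.2f tcp %s yaw %.2f tilt %.3f gap %.3f F %s -> shift %s turn %.1f"%(st["t"],np.round(st["tcp_pos"],4),y,M[2,2],st["finger_gap"],np.round(st["force"],1),np.round(d,1),t))
E
python3 -c "
from h import *
rel((.5345,.160,.36),-6.6); print(tip_extent() if callable(tip_extent) else tip_extent)"
```

```text
t 0.90 tcp [ 0.3734 -0.2159  0.3949] yaw -6.61 tilt -1.000 gap 0.000 F [ 1.2 -0.6  0.3] -> shift [ 116.8 -391.9   35.7] turn -0.0
0.1734
```

Request:
{"api": "servo_tool", "payload": {"rows": [[[117,-392,36],0,-1],[[117,-392,36],0,-1],[[117,-392,36],0,-1],[[117,-392,36],0,-1],[[117,-392,36],0,-1],[[117,-392,36],0,-1],[[117,-392,36],0,-1],[[117,-392,36],0,-1]]}}

```text
t: 1.7
tcp_pos: [0.5301, 0.1508, 0.3603]
tool_rot: [0.998, -0.057, -0.001, -0.001]
force: [1.3, -0.8, 0.2]
finger_gap: 0.002
```

Request:
{"api": "servo_tool", "payload": {"rows": [[[0,0,0],0,-1],[[0,0,0],0,-1]]}}

```text
t: 1.9
tcp_pos: [0.5298, 0.152, 0.3596]
tool_rot: [0.998, -0.056, -0.001, -0.001]
force: [0.7, -0.6, 0.1]
finger_gap: 0.0
```

Run:
```python
from m import *
rel((.5345,.160,.297),-6.6)
s=snapshot("wrist"); cv2.imwrite("pics/w1.png",s["image"]); P,_,_=cloud(s)
m=blob(s["image"],P,(0,0,640,480),(0,150,60),(8,255,255),(.085,.105)); print(m.sum(),np.argwhere(m).mean(0) if m.any() else 0, np.round(P[m].mean(0),4))
m=blob(s["image"],P,(0,0,640,480),(20,120,80),(35,255,255),(.10,.14)); print(m.sum(), np.round(P[m].mean(0),4), np.round(P[m].min(0),4), np.round(P[m].max(0),4))
```

```text
t 1.90 tcp [0.5298 0.152  0.3596] yaw -6.40 tilt -1.000 gap 0.000 F [ 0.7 -0.6  0.1] -> shift [ 3.9 -8.4 62.6] turn 0.2
2575 [131.0007767  175.35106796] [0.6109 0.2362 0.093 ]
1171 [0.5706 0.2343 0.1274] [0.5585 0.2242 0.1138] [0.5792 0.2504 0.1324]
```

View pics/w1.png

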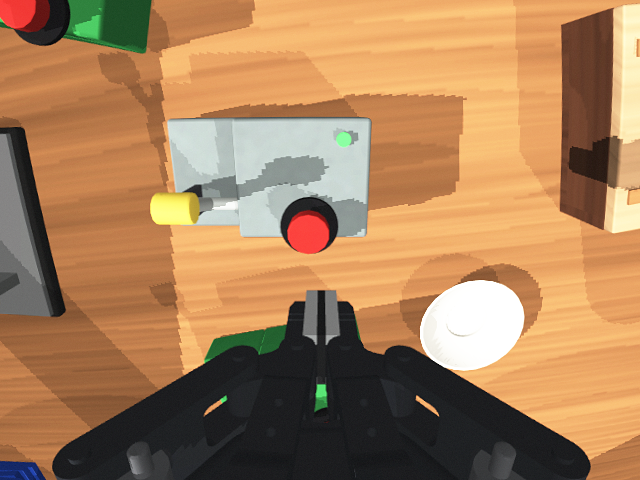

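The wrist view shows the red button at (308,230), the yellow lever up at (175,208), and the box edges square to the image, so the yaw is right. I'll locate the button within its own region.

Run:
```python
from m import *
s=snapshot("wrist"); P,ray,o=cloud(s)
m=blob(s["image"],P,(270,190,350,262),(0,150,60),(8,255,255),(.089,.1)); 
b=P[m].mean(0); print(m.sum(),np.round(b,4),np.ptp(P[m],axis=0))
hsv=cv2.cvtColor(s["image"],cv2.COLOR_BGR2HSV)
g=(hsv[...,1]<60)&(P[...,2]>.067)&(P[...,2]<.073); g[:, :230]=0; g[:,385:]=0; g[:100]=0; g[250:]=0
p=P[g]; print(cv2.minAreaRect((p[:,:2]*1000).astype(np.float32)))
rel((b[0],b[1],.297),-6.6)
```

```text
1331 [0.5339 0.1612 0.0936] [0.02912764 0.02906644 0.00722314]
((567.460205078125, 162.5740966796875), (99.87757110595703, 89.58305358886719), 83.3407211303711)
t 2.00 tcp [0.5295 0.1501 0.36  ] yaw -6.60 tilt -1.000 gap 0.002 F [ 0.1 -0.9  0.1] -> shift [  3.3 -11.4  63. ] turn -0.0
```

Request:
{"api": "servo_tool", "payload": {"rows": [[[3,-11,40],0,-1],[[3,-11,78],0,-1],[[3,-11,82],0,-1],[[3,-11,88],0,-1],[[3,-11,93],0,-1],[[3,-11,98],0,-1],[[3,-11,98],0,-1]]}}

```text
t: 2.7
tcp_pos: [0.5342, 0.1603, 0.2632]
tool_rot: [0.998, -0.058, 0.0, -0.0]
force: [0.9, -2.2, 4.1]
finger_gap: 0.004
```

Run:
```python
from m import *
rel((.5339,.1612,.297),-6.6)
s=snapshot("wrist"); cv2.imwrite("pics/w2.png",s["image"]); P,ray,o=cloud(s)
m=blob(s["image"],P,(0,60,640,480),(20,120,80),(35,255,255),(.03,.14)); print(m.sum(), np.round(np.median(P[m],0),4),np.argwhere(m).mean(0))
```

```text
t 2.70 tcp [0.5342 0.1603 0.2632] yaw -6.60 tilt -1.000 gap 0.004 F [ 0.9 -2.2  4.1] -> shift [ -0.4  -0.9 -33.8] turn 0.0
3147 [0.5481 0.2347 0.1264] [343.85795996 114.77724817]
```

Request:
{"api": "servo_tool", "payload": {"rows": [[[0,0,1],0,-1],[[0,0,1],0,-1],[[0,0,-10],0,-1],[[0,0,-50],0,-1],[[0,0,-80],0,-1],[[0,0,-80],0,-1],[[0,0,-80],0,-1]]}}

```text
t: 3.45
tcp_pos: [0.534, 0.1606, 0.3441]
tool_rot: [0.998, -0.057, 0.001, -0.001]
force: [-0.7, -0.2, 0.1]
finger_gap: 0.0
```

Run:
```python
from m import *
s=snapshot("wrist"); cv2.imwrite("pics/w3.png",s["image"]); P,ray,o=cloud(s)
m=blob(s["image"],P,(0,60,320,480),(20,120,80),(35,255,255),(.03,.14)); print(m.sum(), np.round(np.median(P[m],0),4),P[m].min(0),P[m].max(0),np.argwhere(m).mean(0))
y=np.radians(-6.6); Rz=np.array([[np.cos(y),-np.sin(y)],[np.sin(y),np.cos(y)]]); O=np.array([.5713,.1922])
def L(x,yy): return O+Rz@np.array([x,yy])/1000
for q in(1.72,1.4,1.1,.8,.5,.25,.1): 
    p=L(-20+65*np.sin(.2-q),45); z=58+65*np.cos(.2-q); print(q,np.round(p,4),round(z,1), "x local",-20+65*np.sin(.2-q))
p=L(-84.9,45); rel((p[0],p[1],.0613+.155+.06),-6.6)
```

```text
606 [0.4955 0.2418 0.0683] [0.48141497 0.23315046 0.05350357] [0.50243538 0.25797851 0.0720919 ] [292.15346535 222.95544554]
1.72 [0.4921 0.2467] 61.3 x local -84.9161593584129
1.4 [0.4964 0.2462] 81.6 x local -80.58254058786972
1.1 [0.506  0.2451] 98.4 x local -70.91624912578644
0.8 [0.5201 0.2434] 111.6 x local -56.7017607706773
0.5 [0.5375 0.2414] 120.1 x local -39.20881343298707
0.25 [0.5534 0.2396] 122.9 x local -23.24864600259409
0.1 [0.5631 0.2385] 122.7 x local -13.51082791795617
t 3.50 tcp [0.5337 0.1605 0.3431] yaw -6.58 tilt -1.000 gap 0.000 F [-0.6 -1.   0.2] -> shift [-51.1 -80.8  66.9] turn 0.0
```

View pics/w3.png

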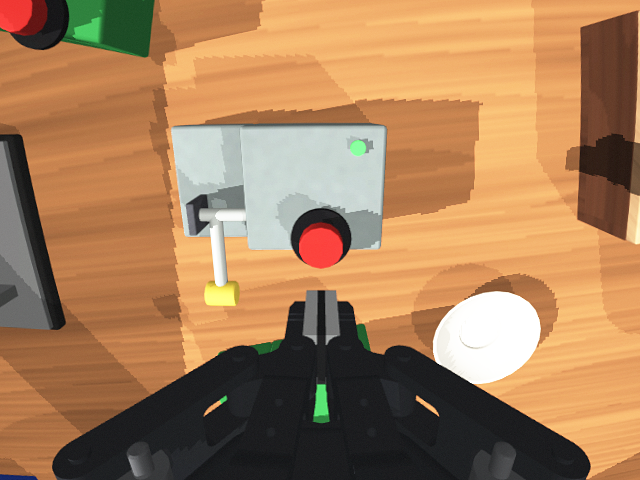

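The lever has dropped, with its knob at (222,293), matching the expected dropped position. Next I'll straddle the knob and grip it across its flat ends.

Request:
{"api": "servo_tool", "payload": {"rows": [[[-25,-40,0],0,0],[[-51,-81,20],0,0],[[-51,-81,65],0,0],[[-51,-81,100],0,0],[[-51,-81,128],0,0],[[-51,-81,128],0,0]]}}

```text
t: 4.1
tcp_pos: [0.4898, 0.2465, 0.2103]
tool_rot: [0.998, -0.057, -0.006, 0.001]
force: [-1.3, 0.1, -0.8]
finger_gap: 0.504
```

Run:
```python
from m import *
rel((.4921,.2462,.2143),-6.6)
s=snapshot("wrist"); cv2.imwrite("pics/w4.png",s["image"][240:])
```

```text
t 4.10 tcp [0.4898 0.2465 0.2103] yaw -6.57 tilt -1.000 gap 0.504 F [-1.3  0.1 -0.8] -> shift [ 2.3  0.  -4. ] turn 0.0
```

View pics/w4.png

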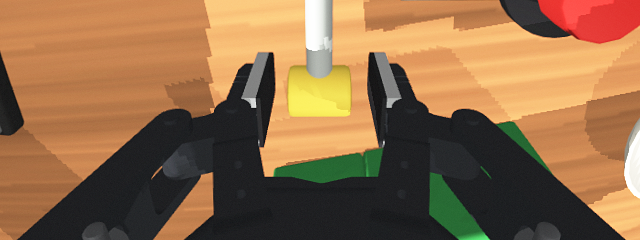

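The knob sits centred between the pads. I'll close on it.

Request:
{"api": "servo_tool", "payload": {"rows": [[[2,0,-4],0,-1],[[2,0,-4],0,-1],[[2,0,-4],0,-1],[[2,0,-4],0,-1],[[2,0,-4],0,-1]], "force": 20}}

```text
t: 4.65
tcp_pos: [0.4932, 0.2465, 0.2174]
tool_rot: [0.998, -0.057, -0.003, 0.0]
force: [-0.5, 1.3, 1.9]
finger_gap: 0.269
```

Run:
```python
from m import *
st=sense(); rel((.4921,.2462,.2143),-6.6)
# arc shifts from now (assumes knob at q=1.72)
for q in(1.5,1.3,1.1,.9,.7,.5,.3,.1,.05):
    print(q, np.round(65*(np.sin(.2-q)-np.sin(-1.52)),1), np.round(-65*(np.cos(.2-q)-np.cos(-1.52)),1))
```

```text
t 4.65 tcp [0.4932 0.2465 0.2174] yaw -6.58 tilt -1.000 gap 0.269 F [-0.5  1.3  1.9] -> shift [-1.   0.4  3.1] turn 0.0
1.5 2.3 -14.1
1.3 7.0 -26.2
1.1 14.0 -37.1
0.9 23.0 -46.4
0.7 33.8 -53.7
0.5 45.7 -58.8
0.3 58.4 -61.4
0.1 71.4 -61.4
0.05 74.6 -61.0
```

Request:
{"api": "servo_tool", "payload": {"rows": [[[2,0,-14],0,-1],[[7,0,-26],0,-1],[[14,0,-37],0,-1],[[23,0,-46],0,-1],[[34,0,-54],0,-1],[[46,0,-59],0,-1],[[58,0,-61],0,-1],[[71,0,-61],0,-1]]}}

```text
t: 5.45
tcp_pos: [0.5647, 0.2384, 0.279]
tool_rot: [0.998, -0.057, -0.003, 0.0]
force: [-2.2, 0.8, 1.9]
finger_gap: 0.272
```

Request:
{"api": "servo_tool", "payload": {"rows": [[[2,0,0],0,-1],[[2,0,0],0,-1]]}}

```text
t: 5.65
tcp_pos: [0.5676, 0.238, 0.2789]
tool_rot: [0.998, -0.058, -0.002, 0.0]
force: [-0.8, 0.1, 0.1]
finger_gap: 0.278
```

Run:
```python
from m import *
rel((.4921,.2462,.2143),-6.6)
s=snapshot("wrist"); cv2.imwrite("pics/w5.png",s["image"]); P,ray,o=cloud(s)
m=blob(s["image"],P,(0,60,640,480),(20,120,80),(35,255,255),(.03,.14)); print(m.sum(), np.round(np.median(P[m],0),4),P[m].min(0),P[m].max(0))
```

```text
t 5.65 tcp [0.5676 0.238  0.2789] yaw -6.61 tilt -1.000 gap 0.278 F [-0.8  0.1  0.1] -> shift [-75.7   0.5  64.8] turn -0.0
2411 [0.5647 0.2386 0.1299] [0.55125082 0.22612355 0.11690988] [0.57076073 0.25081505 0.133962  ]
```

Request:
{"api": "servo_tool", "payload": {"rows": [[[0,0,0],0,0],[[0,0,0],0,0],[[0,0,0],0,0],[[0,0,-20],0,0],[[0,0,-60],0,0],[[0,0,-100],0,0],[[0,0,-100],0,0]]}}

```text
t: 6.4
tcp_pos: [0.5695, 0.2385, 0.3851]
tool_rot: [0.998, -0.057, 0.005, -0.002]
force: [-0.5, 0.3, -0.1]
finger_gap: 0.5
```

Run:
```python
from m import *
for n in ("wrist","top"):
    s=snapshot(n); cv2.imwrite(f"pics/{n}6.png",s["image"]); P,ray,o=cloud(s)
    m=blob(s["image"],P,(0,60,640,480),(20,120,80),(35,255,255),(.03,.14))&(np.hypot(P[...,0]-.55,P[...,1]-.24)<.1); print(n,m.sum(), np.round(np.median(P[m],0),4) if m.any() else 0)
s=snapshot("scene"); P,_,_=cloud(s); im=s["image"]
m=blob(im,P,(368,190,390,215),(20,120,80),(35,255,255),(.05,.15)); print("scene",m.sum(),np.round(np.median(P[m],0),4))
rel((.48,-.195,.38),4)
```

```text
wrist 455 [0.5756 0.2362 0.1275]
top 0 0
scene 70 [0.5735 0.2313 0.1269]
t 6.55 tcp [0.5672 0.2379 0.3786] yaw -6.59 tilt -1.000 gap 0.496 F [-0.9 -0.1 -0.1] -> shift [-37.  440.1  -0.9] turn -10.6
```

The lever stays up with the fingers clear, and the scene camera gives the same knob position as at the start. Now to the gate.

Request:
{"api": "servo_tool", "payload": {"rows": [[[-77,430,-40],-10.6,0],[[-77,430,-40],-10.6,0],[[-77,430,-40],-10.6,0],[[-77,430,-40],-10.6,0],[[-77,430,-40],-10.6,0],[[-77,430,-40],-10.6,0],[[-77,430,-40],-10.6,0],[[-77,430,-40],-10.6,0]]}}

```text
t: 7.35
tcp_pos: [0.4516, -0.1437, 0.4141]
tool_rot: [0.999, 0.035, -0.003, -0.001]
force: [0.2, -0.7, -0.1]
finger_gap: 0.499
```

Request:
{"api": "servo_tool", "payload": {"rows": [[[-10,40,0],0,0],[[-10,40,0],0,0],[[-10,40,0],0,0]]}}

```text
t: 7.65
tcp_pos: [0.4437, -0.185, 0.4124]
tool_rot: [0.999, 0.034, -0.005, -0.002]
force: [0.2, 0.3, 0.2]
finger_gap: 0.504
```

Run:
```python
from m import *
rel((.44,-.19,.42),4)
s=snapshot("wrist"); cv2.imwrite("pics/w7.png",s["image"]); np.save("w7.npy",s,allow_pickle=True)
```

```text
t 7.65 tcp [ 0.4437 -0.185   0.4124] yaw 3.85 tilt -1.000 gap 0.504 F [0.2 0.3 0.2] -> shift [-4.1  4.7 -7.5] turn -0.2
```

View pics/w7.png

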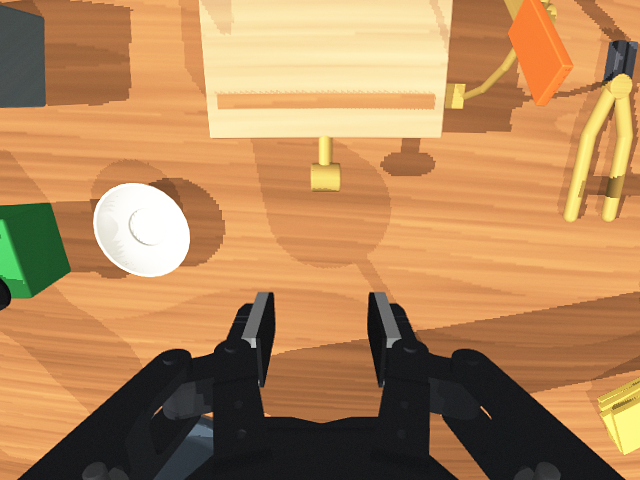

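The brass knob is at (325,178), the gate's edge is the row-137 line, and the pointer's orange side face is at (540,50). I'll measure the knob, the gate's yaw, and the pointer angle.

```bash
cat > g.py <<'E'
from m import *
def org(s,box):
    P,ray,o=cloud(s); m=blob(s["image"],P,box,(3,180,150),(14,255,255),(.08,.35)); return P,m
E
python3 - <<'E'
from g import *
s=np.load("w7.npy",allow_pickle=True).item()
P,ray,o=cloud(s); im=s["image"]
k=blob(im,P,(300,160,350,195),(18,120,80),(35,255,255),(.05,.1)); p=P[k]
print("knob",k.sum(),np.round(np.median(p,0),4),np.round(p.min(0),4),np.round(p.max(0),4))
r=onplane(ray[k],o,.066); kc=(np.percentile(r,1,axis=0)+np.percentile(r,99,axis=0))/2; print("knob ctr z66",np.round(kc,4))
# gate edge
g=(P[...,2]>.068)&(P[...,2]<.076); e=[]
for u in range(220,435,3):
    c=np.flatnonzero(g[100:160,u]); 
    if len(c) and not 300<u<350: e.append(P[100+c[-1],u,:2])
e=np.array(e); a=np.polyfit(e[:,1],e[:,0],1); yaw=-np.arctan(a[0]); print("yaw",np.degrees(yaw), "edge x,y range",e.mean(0),e[:,1].min(),e[:,1].max())
for n,box in(("w7",(490,0,590,120)),("top0",(405,205,435,250)),("scene0",(200,245,235,280))):
    ss=np.load(n+".npy",allow_pickle=True).item(); P,m=org(ss,box); 
    m=cv2.erode(m.astype(np.uint8),np.ones((3,3)))>0 if n!="top0" else m
    q=P[m]
    for yw in(yaw,):
        c,sn=np.cos(yw),np.sin(yw); Rz=np.array([[c,-sn],[sn,c]])
        # hinge middle from knob centre
        H=kc[:2]+Rz@np.array([.205,0])
        l=(q[:,:2]-H)@Rz; z=q[:,2]-.066
        ang=np.arctan2(z,-l[:,0]); rr=np.hypot(z,l[:,0])
        ctr=np.c_[-l[:,0],z]; rect=cv2.minAreaRect((ctr*1000).astype(np.float32))
        print(n,m.sum(),"H",np.round(H,4),"y",np.percentile(l[:,1],[5,50,95]).round(4),"ang med",np.median(ang).round(4),"mid",np.mean(np.percentile(ang,[2,98])).round(4),"r",np.percentile(rr,[2,98]).round(3),"rect",np.round(rect[0],1),np.round(rect[1],1),round(rect[2],1),"ang ctr",np.arctan2(rect[0][1],rect[0][0]).round(4))
E
```

```text
knob 847 [ 0.4727 -0.1852  0.0762] [ 0.4572 -0.1982  0.0656] [ 0.4861 -0.1722  0.0796]
knob ctr z66 [ 0.4711 -0.1853  0.066 ]
yaw 3.8860895579834502 edge x,y range [ 0.5058843 -0.1843322] -0.2751219419578491 -0.09228816236634248
w7 3388 H [ 0.6756 -0.1714] y [-0.1125 -0.1093 -0.1085] ang med 0.7959 mid 0.7863 r [0.135 0.191] rect [114.7 114. ] [60.5 26.4] 44.2 ang ctr 0.7822
top0 95 H [ 0.6756 -0.1714] y [-0.116  -0.1108 -0.1097] ang med 0.8171 mid 0.7973 r [0.131 0.193] rect [111.5 111.4] [73.4 44.5] 67.5 ang ctr 0.7853
scene0 98 H [ 0.6756 -0.1714] y [-0.1154 -0.1138 -0.1123] ang med 0.8192 mid 0.8055 r [0.144 0.186] rect [113.5 117.5] [48.  25.4] 42.9 ang ctr 0.8029
```

The measurements agree: the orange end comes out at 60.5 × 26.4 mm, and the hinge is consistent from the knob and from the gate edge. The mark is at about 0.785 rad. Next I'll go down over the brass knob.

Request:
{"api": "servo_tool", "payload": {"rows": [[[27,2,45],0,0],[[27,2,90],0,0],[[27,2,130],0,0],[[27,2,160],0,0],[[27,2,180],0,0],[[27,2,193],0,0],[[27,2,193],0,0]]}}

```text
t: 8.4
tcp_pos: [0.4686, -0.1809, 0.2172]
tool_rot: [0.999, 0.036, -0.007, -0.004]
force: [-1.2, -0.2, 0.0]
finger_gap: 0.498
```

Run:
```python
from m import *
rel((.4711,-.1853,.219),3.9)
s=snapshot("wrist"); cv2.imwrite("pics/w8.png",s["image"])
```

```text
t 8.40 tcp [ 0.4686 -0.1809  0.2172] yaw 4.13 tilt -1.000 gap 0.498 F [-1.2 -0.2  0. ] -> shift [ 2.2  4.5 -1.9] turn 0.2
```

View pics/w8.png

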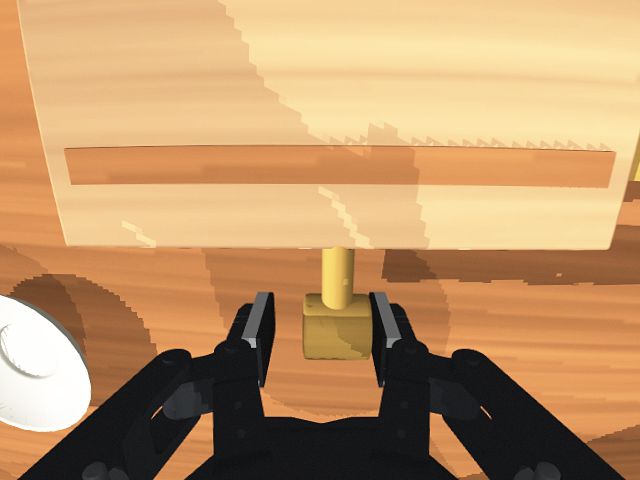

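The knob at (338,327) is about 5 mm right of the jaw centre, as the pose error says. I'll correct that, then close.

Request:
{"api": "servo_tool", "payload": {"rows": [[[2,5,-2],0,0],[[2,5,-2],0,0],[[2,5,-2],0,-1],[[2,5,-2],0,-1],[[2,5,-2],0,-1],[[2,5,-2],0,-1],[[2,5,-2],0,-1]], "force": 60}}

```text
t: 9.15
tcp_pos: [0.4717, -0.1864, 0.2207]
tool_rot: [0.999, 0.036, -0.006, -0.003]
force: [0.9, 1.9, 4.3]
finger_gap: 0.292
```

Run:
```python
from m import *
st=sense(); rel((.4711,-.1853,.219),3.9,st)
# arc shifts in tool axes; tray x vs tool x nearly parallel
for q in(.1,.2,.3,.4,.5,.6,.7,.785): print(q, np.round(205*(1-np.cos(q)),1), np.round(-205*np.sin(q),1))
```

```text
t 9.15 tcp [ 0.4717 -0.1864  0.2207] yaw 4.10 tilt -1.000 gap 0.292 F [0.9 1.9 4.3] -> shift [-0.5 -1.2  1.7] turn 0.2
0.1 1.0 -20.5
0.2 4.1 -40.7
0.3 9.2 -60.6
0.4 16.2 -79.8
0.5 25.1 -98.3
0.6 35.8 -115.8
0.7 48.2 -132.1
0.785 60.0 -144.9
```

Gripped. I'll raise the gate along its arc gently, in two calls.

Request:
{"api": "servo_tool", "payload": {"rows": [[[0,0,-10],0,-1],[[1,0,-20],0,-1],[[2,0,-31],0,-1],[[4,0,-41],0,-1],[[6,0,-51],0,-1],[[9,0,-61],0,-1],[[13,0,-70],0,-1],[[16,0,-80],0,-1]]}}

```text
t: 9.95
tcp_pos: [0.4883, -0.1855, 0.301]
tool_rot: [0.999, 0.036, -0.006, -0.003]
force: [2.6, 1.4, -8.9]
finger_gap: 0.292
```

Run:
```python
from m import *
k0=np.array([.4717,-.1864,.2207]); a=np.radians(3.9)
def tgt(q): return k0+[.205*(1-np.cos(q))*np.cos(a),.205*(1-np.cos(q))*np.sin(a),.205*np.sin(q)]
st=sense()
for q in(.45,.5,.55,.6,.65,.7,.75,.785): rel(tgt(q),3.9,st)
```

```text
t 9.95 tcp [ 0.4883 -0.1855  0.301 ] yaw 4.10 tilt -1.000 gap 0.292 F [ 2.6  1.4 -8.9] -> shift [ 3.7 -0.3 -9. ] turn 0.2
t 9.95 tcp [ 0.4883 -0.1855  0.301 ] yaw 4.10 tilt -1.000 gap 0.292 F [ 2.6  1.4 -8.9] -> shift [  8.3  -0.3 -18.1] turn 0.2
t 9.95 tcp [ 0.4883 -0.1855  0.301 ] yaw 4.10 tilt -1.000 gap 0.292 F [ 2.6  1.4 -8.9] -> shift [ 13.3  -0.4 -27.1] turn 0.2
t 9.95 tcp [ 0.4883 -0.1855  0.301 ] yaw 4.10 tilt -1.000 gap 0.292 F [ 2.6  1.4 -8.9] -> shift [ 18.8  -0.4 -35.7] turn 0.2
t 9.95 tcp [ 0.4883 -0.1855  0.301 ] yaw 4.10 tilt -1.000 gap 0.292 F [ 2.6  1.4 -8.9] -> shift [ 24.7  -0.4 -44.1] turn 0.2
t 9.95 tcp [ 0.4883 -0.1855  0.301 ] yaw 4.10 tilt -1.000 gap 0.292 F [ 2.6  1.4 -8.9] -> shift [ 31.   -0.5 -52.2] turn 0.2
t 9.95 tcp [ 0.4883 -0.1855  0.301 ] yaw 4.10 tilt -1.000 gap 0.292 F [ 2.6  1.4 -8.9] -> shift [ 37.7  -0.5 -60. ] turn 0.2
t 9.95 tcp [ 0.4883 -0.1855  0.301 ] yaw 4.10 tilt -1.000 gap 0.292 F [ 2.6  1.4 -8.9] -> shift [ 42.6  -0.5 -65.2] turn 0.2
```

Request:
{"api": "servo_tool", "payload": {"rows": [[[4,0,-9],0,-1],[[8,0,-18],0,-1],[[13,0,-27],0,-1],[[19,0,-36],0,-1],[[25,0,-44],0,-1],[[31,0,-52],0,-1],[[38,0,-60],0,-1],[[43,0,-65],0,-1]]}}

```text
t: 10.75
tcp_pos: [0.5318, -0.1825, 0.3659]
tool_rot: [0.999, 0.036, -0.008, -0.004]
force: [-2.9, -0.4, -7.5]
finger_gap: 0.294
```

Request:
{"api": "servo_tool", "payload": {"rows": [[[0,0,0],0,-1],[[0,0,0],0,-1],[[0,0,0],0,-1]]}}

```text
t: 11.05
tcp_pos: [0.5317, -0.1826, 0.3658]
tool_rot: [0.999, 0.036, -0.008, -0.004]
force: [-1.2, 0.3, -7.2]
finger_gap: 0.295
```

Run:
```python
from g import *
rel((.4711,-.1853,.219),3.9)
for n in("wrist","scene","top"):
    s=snapshot(n); cv2.imwrite(f"pics/{n}9.png",s["image"]); np.save(f"{n}9.npy",s,allow_pickle=True)
a=cv2.imread("pics/wrist9.png"); b=cv2.imread("pics/scene9.png")[200:370,180:400]
b=cv2.resize(b,None,fx=1.7,fy=1.7); c=np.zeros((480,400,3),np.uint8); c[:b.shape[0],:b.shape[1]]=b
cv2.imwrite("pics/c9.png",cv2.resize(np.hstack([a,c]),(800,369)))
```

```text
t 11.05 tcp [ 0.5317 -0.1826  0.3658] yaw 4.13 tilt -1.000 gap 0.295 F [-1.2  0.3 -7.2] -> shift [-58.5  -0.4 147.7] turn 0.2
```

View pics/c9.png

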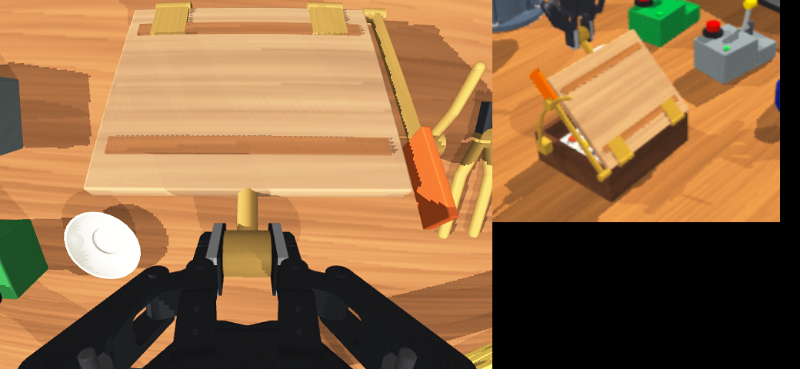

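The gate is held up in the fingers and looks in line with the orange end, from (430,130) to (440,225) in the wrist picture. I'll check this with plane fits.

Run:
```python
from g import *
H=np.array([.6756,-.1714]); a=np.radians(3.9); Rz=np.array([[np.cos(a),-np.sin(a)],[np.sin(a),np.cos(a)]])
for n,box in(("wrist9",(500,150,610,310)),("scene9",(195,240,240,285)),("top9",(400,200,440,255))):
    s=np.load(n+".npy",allow_pickle=True).item(); P,m=org(s,box)
    L=np.concatenate([(P[...,:2]-H)@Rz,P[...,2:]-.066],-1)
    g=(abs(L[...,1])<.09)&(L[...,0]>-.14)&(L[...,0]<-.03)
    ang=np.arctan2(L[...,2],-L[...,0]); g&=(ang>.6)&(ang<1.05)
    p=L[g]; 
    if len(p)>50:
        for _ in range(3):
            A=np.c_[p[:,0],p[:,1],np.ones(len(p))]; c=np.linalg.lstsq(A,p[:,2],rcond=None)[0]; r=p[:,2]-A@c; p=p[abs(r)<max(2*np.median(abs(r)),.001)]
        q=np.arctan(-c[0]); print(n,"gate",len(p),"slope ang",q.round(4),"offset from hinge mm",(1000*c[2]*np.cos(q)).round(1),"xtilt",c[1].round(3))
    o=L[m]; 
    if len(o)>20:
        print("  orange",len(o),"y",np.percentile(o[:,1],[5,50,95]).round(4)); 
        f=o[o[:,1]>-.1125] if n=="wrist9" else o
        if len(f)>20: 
            rc=cv2.minAreaRect((np.c_[-f[:,0],f[:,2]]*1000).astype(np.float32)); print("  rect",np.round(rc[0],1),np.round(rc[1],1),round(rc[2],1),"ang",np.arctan2(rc[0][1],rc[0][0]).round(4))
# knob angle from tcp
st=sense(); d=st["tcp_pos"]-[.4717,-.1864,.2207]; print("tcp-based",np.arcsin(d[2]/.205),np.arccos(1-np.hypot(*d[:2])/.205),st["force"],st["qd"].round(4))
s=np.load("scene9.npy",allow_pickle=True).item(); P,_,_=cloud(s); m=blob(s["image"],P,(368,190,390,215),(20,120,80),(35,255,255),(.05,.15)); print("lever",np.round(np.median(P[m],0),4))
```

```text
wrist9 gate 96722 slope ang 1.0286 offset from hinge mm -21.5 xtilt -0.002
  orange 3817 y [-0.1138 -0.1095 -0.1084]
  rect [ 76.8 177.1] [ 63.8 172.1] 30.2 ang 1.1614
scene9 gate 2830 slope ang 0.7985 offset from hinge mm 3.1 xtilt -0.009
  orange 213 y [-0.115  -0.1133 -0.1081]
  rect [114.4 116.8] [51.5 30.9] 43.2 ang 0.7959
top9 gate 447 slope ang 0.7669 offset from hinge mm 6.1 xtilt -0.008
tcp-based 0.7864665014627032 0.786376755181354 [-0.7610922  -0.26029369 -7.67534373] [0.0021 0.001  0.0002 0.001  0.0004 0.0017]
lever [0.5728 0.2327 0.1272]
```

The wrist fits are polluted by the fingers. I'll redo them with a tight image region and percentile trimming.

Run:
```python
from g import *
H=np.array([.6756,-.1714]); a=np.radians(3.9); Rz=np.array([[np.cos(a),-np.sin(a)],[np.sin(a),np.cos(a)]])
s=np.load("wrist9.npy",allow_pickle=True).item(); P,m=org(s,(520,160,600,300))
L=np.concatenate([(P[...,:2]-H)@Rz,P[...,2:]-.066],-1)
p=L[70:165,180:480].reshape(-1,3); A=np.c_[p[:,0],p[:,1],np.ones(len(p))]; c=np.linalg.lstsq(A,p[:,2],rcond=None)[0]; q=np.arctan(-c[0]); print("gate",q,"offset",1e3*c[2]*np.cos(q),c[1],abs(p[:,2]-A@c).mean())
m=cv2.erode(m.astype(np.uint8),np.ones((3,3)))>0; o=L[m]; 
f=o[(o[:,1]>-.1112)&(o[:,1]<-.105)]; f=f[(np.hypot(f[:,0],f[:,2])<.195)]
rc=cv2.minAreaRect((np.c_[-f[:,0],f[:,2]]*1000).astype(np.float32)); print("side",len(f),np.round(rc[0],1),np.round(rc[1],1),round(rc[2],1),"ang",np.arctan2(rc[0][1],rc[0][0]))
t=o[o[:,1]<-.1112]; n=np.polyfit(-t[:,0],t[:,2],1) if len(t)>20 else 0; print("top face slope",len(t),np.arctan(n[0]) if len(t)>20 else None)
```

```text
gate 0.7513862406742677 offset 6.448047647269558 0.00027098056052574093 0.001688620567677601
side 2576 [112.9 115. ] [59.3 23. ] 45.1 ang 0.794416888350988
top face slope 671 0.7095021752862136
```

```bash
python3 -c "
from h import *
st=sense(); print(st['t'],st['tcp_pos'],st['finger_gap'],st['force']); print(sign_off())"
```

```text
11.2 [ 0.53176383 -0.18258227  0.36581167] 0.293015553748844 [-0.7610922  -0.26029369 -7.67534373]
the job is handed in; nothing more can be done
None
```

I pressed the red test button (about 4 N) and the grey trip's lever dropped. I then lifted the lever past upright and let go. After that I gripped the gate's brass knob with 60 N, raised the gate to the orange pointer, and handed the job in still holding it, at 11.2 s.

**Lever:** with the fingers off, the scene camera put its knob within 2 mm of its starting position. It was the same again just before hand-in.

**Gate against pointer:** the gate was at 0.786 rad by the arm's position. The pointer read 0.78–0.80 rad in most views, and I took the allowed band to be about ±0.07 rad.

**Hold:** the arm was still at the end, with about 7.5 N steady load and the grip unchanged.

**Checks that disagreed:**
- **Gate angle by plane fit:** the three camera views gave 0.751 (wrist), 0.767 (top) and 0.799 rad (scene). The pointer's top face read 0.71 rad in that same wrist view, so I put the low wrist value down to depth bias. All of them are still inside the band.
- **First wrist fit:** it was spoiled by the fingers in view, so I redid it on a tighter region.

I did not re-measure the jar, dish, float and nipper. The arm's path stayed clear of them, and I saw no unexpected contact forces.

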